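# Clamp a stack of two cartons for banding

### The job

Take the two small white part cartons that stand to the left and right of the bench clamp and stack them squarely, one on top of the other, on the bed between the clamp's open jaws, and let go of them. Then squeeze and release the clamp's trigger as often as needed (leave the jaw itself alone) until its sprung pressure pad bears on the stack and is pushed in about half of its travel, never all the way, which would crush the cartons; finish with the trigger still squeezed in the gripper, holding on, and leave the other things on the bench where they are.

Things in the scene. Friction and masses are not known exactly. Their poses are not given: they have to be found in the camera images.
- clamp: grey bench bar clamp, fixed. Origin on the bench top; +x runs along its bar from the upright black pistol grip to the fixed jaw, y across, z up. Base plate x -175..+125 mm, 60 mm wide, 8 mm thick. Grey housing under the grip: x -152..-74 mm, 38 mm wide, top z=76 mm. Steel bar sticks out behind to x=-204 mm at most, top z=25 mm
- bed_center (a point): point on top of the plywood bed between the jaws: clamp x=65 mm, y=0, z=12 mm. Bed 50 mm wide (y), x from 25 mm to the fixed jaw. A carton with its middle here stands 3 mm clear of the fixed jaw
- fixed_face (a point): middle of the fixed jaw's face towards the moving jaw: clamp x=99 mm, y=0, z=46 mm; this jaw is 50 mm wide, top at z=76 mm
- handle_back (a point): middle of the outer face (away from the jaws) of the fixed black handle: clamp x=-142 mm, z=115 mm. Handle: upright post 14 mm thick (x), 26 mm wide, z=76 to 138 mm; it does not give way. The trigger stands beside it on the side of the jaws; both are squeezed together by fingers closing along clamp x from above
- trigger_front (a point): point on the trigger's outer face (towards the jaws): at rest clamp x=-96 mm, z=115 mm. Handle and trigger together are 46 mm thick there at rest, about 29 mm fully squeezed. The handle is rigid, so centre the gripper about 14.5 mm from the handle's outer face, towards the jaws (clamp x=-127.5 mm)
- trigger (a joint): trigger angle in rad: 0 at rest, 0.36 fully squeezed to the handle. Pivot at clamp x=-103 mm, z=66 mm; grip part 10 mm thick, 24 mm wide, z=88 to 138 mm. A spring (3 to 6 N at the grip) returns it when released. A squeeze drives the jaw ahead by 40 mm per rad after up to 6 mm of play; on the return a ratchet (6 mm teeth) holds the jaw, which may slip back up to 6 mm; two teeth per full stroke
- jaw (a joint): advance of the moving jaw in m, 0 = widest, 0.07 at most; starts at 0 to 0.018. It goes towards the fixed jaw by the trigger; the ratchet lets it slip back by no more than one 6 mm tooth when the trigger is released under load. With the pad half in, squeezing takes about 15 to 20 N at the grip
- pad (a joint): compression of the sprung pressure pad on the moving jaw in m: 0 = not touching, 0.016 = fully in; it pushes with 1 N plus 1000 N/m. Plate 50 mm wide, z 18..76 mm, rubber face; it stands 16 mm before the jaw head on four steel pins, so the visible gap to the head is 16 mm less the compression
- pad_face (a point): middle of the pad's face towards the fixed jaw, clamp z=47 mm; clamp x = jaw - pad compression. Free opening between the faces is 99 mm less this; it starts at 81 to 99 mm.
- carton_a: closed white printed carton, 62 x 62 mm, 34 mm high, 0.08 to 0.2 kg, origin at the middle of its underside; same size as carton_b, either may be the lower
- carton_b: closed white printed carton, 62 x 62 mm, 34 mm high, 0.08 to 0.2 kg, origin at the middle of its underside; same size as carton_a
- calculator: pocket calculator lying behind the work, 120x72x16 mm, to be left alone
- tape_measure: tape measure standing to the left behind the work, 36x85x62 mm, to be left alone
- spanner: combination spanner lying behind the work, 25x182x10 mm, to be left alone
Mind the look-alikes: they are no part of the job. What is shaped like the carton_b but pink or purple is not meant. What is shaped like the carton_a but black or purple is not meant.

How it is judged:
By the outcome, as a careful person would: the job done as asked, in the order asked, and still so for the second after the job is handed in, while the arm keeps its last pose, push and grip.
It also fails if it takes over 72 s, if anything falls off the work surface, if the arm or the gripper's body presses on something with over 40 N, if the wrist force passes 120 N, or if a joint passes its speed limit or range.

### The arm

A 7-joint arm with a two-finger parallel gripper is mounted at the origin on a cart in front of the work surface, level with it; the furniture and walls round the work are solid. World frame = base frame: x ahead of the robot, y to its left, z up, the work surface at z = 0. Lengths are in m, angles in rad, forces in N, time in s.
With the tool pointing down it reaches from about 0.4 to 0.85 m from the base axis. Payload 4.5 kg.
Tool frame: the origin (TCP) lies between the finger pads; the fingertips stand 11 mm ahead of it and the grasp point (between the pads) lies 8 mm behind it (r.tip_reach is the distance from the TCP to the fingertips, in m); x points along the fingers, y is the direction in which the jaws open and shut, and the axes are right-handed (so a half turn about x gives the same grasp; the last joint's range is limited). The gripper opens to 88 mm and grips with 3 to 60 N. Pads are 18 mm wide; open, the fingers measure 123 mm over their backs; the gripper's body (75 mm by 187 mm) begins 45 mm behind the grasp point.
Start: joints at [-1.077, 0.689, -0.195, 1.565, 0.157, 0.902, -0.215], TCP at [0.277, 0.56, 0.25] pointing down, gripper open.
Joint ranges: [-3.01, 3.01], [-0.46, 2.08], [-1.47, 1.51], [0.13, 2.56], [-1, 4.14], [0.04, 2.09], [-2.66, 2.66]. Speed limits (rad/s): [2.57, 2.57, 3.14, 3.14, 3.14, 3.14, 3.14].

### API

Orientations are given as a unit quaternion [x, y, z, w].
In Python, from plant import r gives the robot as it stands.
- The arm moves only by the tool drive_tool, never from a script. Its argument "deltas" is a list of rows, each a list of 3 entries, a list of its own where there are three numbers: the turn, a rotation vector about the tool's x, y, z in degrees, then the shift along the tool's x, y, z in cm, then the finger opening in cm, from 0 to 8.81. A call has 1 to 12 rows; each row shifts and turns the commanded pose from where the row before left it, along the tool's axes as they then stand; what a row does not reach is not made up. A row lasts 1/12 s, in which the tool goes at most 41.7 mm and 7.16 degrees, less where a joint would pass 70% of its speed; a pose out of reach is approached as far as the arm can. A call is refused whole if a number of a shift passes 4.17 or a number of a turn 7.16, either way. A call with a gripper value outside its range is refused whole. The fingers move at their own pace and stop on an object; "force" is the grip in N (left out, the last holds). Time passes only in rows, so rows that do not move let the fingers close. It gives the time, the measured TCP pose, the force and the opening at its end, in the units of the state.
- r.get_state(): the state, without advancing time (a new reading comes with each control period).
- r.snapshot(name): name is "scene" or "top"; returns a dict with "color" (480x640x3 uint8, red, green, blue), "fov_y" (degrees; the focal length in pixels is half the picture's height over the tangent of half this angle, whatever the lens; pixels are square), "cx", "cy" (the principal point, pixels), "k1" (the pictures are not rectified: a ray, as slopes to the right and down, at radius r is drawn at 1 + k1 r^2 times it, then the intrinsics apply), "extrinsics" (4x4, takes a point from world to camera coordinates). Camera axes: x right, y up, looking along -z (the intrinsics and any distortion apply to the point x, -y, -z); pixel columns grow to the right and rows downward; lengths in m; the calibration is good to about 2 mm. A picture is of the moment at which its call begins. There is no depth.
- r.finish_job(): hands the job in, once; it reports no verdict.
The state is a dict: "clock": time; "q": joint angles; "qd": joint speeds; "joint_torque": joint torques, N m; "tool_pos": TCP position; "eef_rot": TCP orientation; "contact_force": force on the tool from outside, world axes, zero at the start; "moment": the same for the moment, N m; "opening": opening from 0.0 (shut) to 1.0 (fully open).
Only numpy, scipy, OpenCV 4.12 (cv2) and the standard library are available. Lean on these libraries where they do the work, as an engineer would, in place of code of your own. Each camera call takes 0.05 s, during which the arm holds its last target. There are 200 camera calls.

## Working session

There is one attempt and no reset: what is moved stays moved. The work goes in short steps, Python scripts to look and compute and a tool call to move; the robot and the scene stay as the last step left them, time stands still between calls to the robot, and variables do not carry over. Pictures are saved under pics/ and viewed, about 8 in all and at most 12, crops included, and the job is handed in when it is done.

Besides the shell and the picture viewer there is one more tool, called after "Request:" as a command line: name --argument value ..., lists and objects as JSON in quotes. drive_tool: Moves the arm, as the interface text tells. Its arguments: {"type":"object","properties":{"deltas":{"type":"array","items":{"type":"array"}},"force":{"type":"number"}},"required":["deltas"]}

```bash
mkdir -p pics; ls; cat > h.py <<'E'
import numpy as np, cv2, json
from plant import r
def snap(n,f):
    s=r.snapshot(n); cv2.imwrite(f'pics/{f}.png',s['color'][:,:,::-1]); 
    np.save(f'pics/{f}.npy',s,allow_pickle=True); return s
def load(f): return np.load(f'pics/{f}.npy',allow_pickle=True).item()
def K(s):
    f=240/np.tan(np.radians(s['fov_y'])/2); return np.array([[f,0,s['cx']],[0,f,s['cy']],[0,0,1.]])
def proj(s,P):
    P=np.atleast_2d(P); E=np.array(s['extrinsics']); c=P@E[:3,:3].T+E[:3,3]
    u=np.c_[c[:,0]/-c[:,2],-c[:,1]/-c[:,2]]; u=u*(1+s['k1']*(u**2).sum(1,keepdims=True))
    k=K(s); return u*k[0,0]+k[:2,2]
def unproj(s,p,z):
    p=np.atleast_2d(np.float64(p)); k=K(s); d=(p-k[:2,2])/k[0,0]; u=d.copy()
    for _ in range(30): u=d/(1+s['k1']*(u**2).sum(1,keepdims=True))
    E=np.array(s['extrinsics']); R=E[:3,:3]; o=-R.T@E[:3,3]
    w=np.c_[u[:,0],-u[:,1],-np.ones(len(u))]@R
    z=np.broadcast_to(z,len(u)); return o+w*((z-o[2])/w[:,2])[:,None]
E
python3 - <<'E'
from h import *
a=snap('scene','s0');b=snap('top','t0')
print(r.get_state())
for s in(a,b): print({k:v for k,v in s.items() if k!='color'})
E
```

```text
pics
{'clock': 0.1, 'q': array([-1.07719517,  0.68988538, -0.19453531,  1.56624666,  0.15730844,
        0.90249266, -0.21512094]), 'qd': array([-0.0010348 , -0.00344516, -0.00088635, -0.00382847, -0.00069138,
       -0.00058002,  0.0007646 ]), 'joint_torque': array([-2.78853084e-03, -5.28498638e+01, -1.27124269e+00, -1.53839153e+01,
       -5.24722261e-02,  1.94676031e-03,  5.69247118e-05]), 'tool_pos': array([0.27714389, 0.55957794, 0.24899803]), 'eef_rot': array([ 0.16053838,  0.68859904, -0.16168313,  0.68841656]), 'contact_force': array([-0.21511686, -0.12778113, -0.18268334]), 'moment': array([0.02070837, 0.0057995 , 0.00390356]), 'opening': 0.9982382074738034}
{'fov_y': 50.86984205872762, 'cx': 315.0332140095107, 'cy': 241.2566085477713, 'k1': -0.09556325700940886, 'extrinsics': array([[ 0.73584025, -0.67713675,  0.00499499, -0.38767539],
       [ 0.50517661,  0.55385445,  0.66184729, -0.36148429],
       [-0.45092763, -0.48449052,  0.74962204, -0.97655928],
       [ 0.        ,  0.        ,  0.        ,  1.        ]])}
{'fov_y': 53.64786052376458, 'cx': 318.6614685015521, 'cy': 233.81322775124562, 'k1': -0.06789499853523506, 'extrinsics': array([[ 0.01444415, -0.99970571, -0.01949021,  0.02506638],
       [ 0.98455132,  0.01081804,  0.17476172, -0.55039127],
       [-0.17449945, -0.02171339,  0.98441783, -1.26372904],
       [ 0.        ,  0.        ,  0.        ,  1.        ]])}
```

View pics/t0.png

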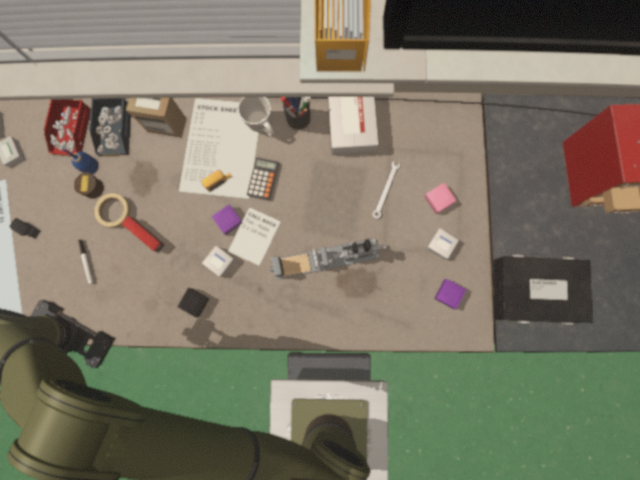

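View pics/s0.png

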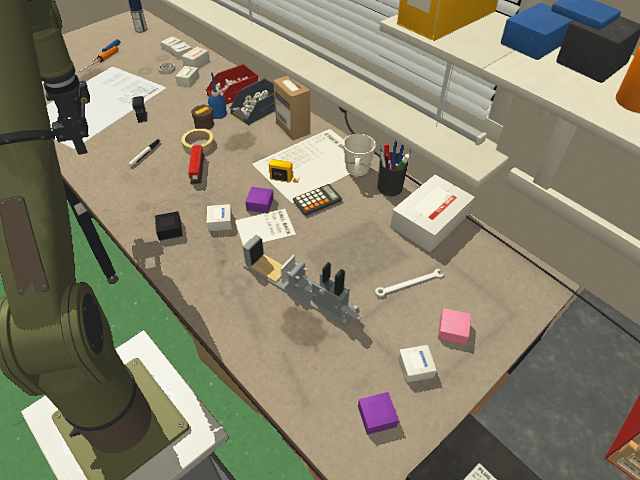

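Candidates (top view):
- White: (217,262) left and (443,243) right. These match the description.
- Look-alikes, rejected: purple (227,219), black (193,301), pink (440,198), purple (450,294).
- The small white box at (8,150) is far away and not beside the clamp.

Next is one close crop to check the choice and mark clamp points.

```bash
python3 - <<'E'
from h import *
t=cv2.imread('pics/t0.png');s=cv2.imread('pics/s0.png')
c=lambda i,x,y,w,h,k:cv2.resize(i[y:y+h,x:x+w],None,fx=k,fy=k,interpolation=cv2.INTER_CUBIC)
o=np.zeros((600,800,3),np.uint8)
a=c(t,265,230,130,55,5);o[:275,:650]=a
b=c(s,235,225,135,108,3);b=c(s,235,225,135,108,3);o[276:600,:405]=b
o[276:276+200,410:610]=c(t,195,240,50,50,4);o[276:476,600:800]=c(t,420,220,50,50,4)
cv2.imwrite('pics/c1.png',o)
# carton fit
from scipy.optimize import minimize
S=load('s0');T=load('t0')
def mask(im,p):
    h=cv2.cvtColor(im,cv2.COLOR_RGB2HSV); m=((h[...,1]<70)&(h[...,2]>120)).astype(np.uint8)
    w=np.zeros_like(m);x,y=p;w[y-26:y+26,x-26:x+26]=1;m*=w
    n,l,st,ce=cv2.connectedComponentsWithStats(m);i=1+np.argmax(st[1:,4]);print(st[i]);return (l==i).astype(np.uint8)
def box(p):
    x,y,a=p;ca,sa=np.cos(a),np.sin(a)
    return np.array([[x+ca*i-sa*j,y+sa*i+ca*j,z] for i in(-.031,.031) for j in(-.031,.031) for z in(0,.034)])
def sil(s,p):
    h=cv2.convexHull(proj(s,box(p)).astype(np.float32));m=np.zeros((480*4,640*4),np.uint8)
    cv2.fillPoly(m,[np.int32(np.round((h+.5)*4))],1);return cv2.resize(m*255,(640,480),interpolation=cv2.INTER_AREA)/255
for n,pt,ps in(('L',(217,262),(219,218)),('R',(443,243),(418,364))):
    M=[(T,mask(T['color'],pt)),(S,mask(S['color'],ps))]
    p0=unproj(T,pt,.034)[0]
    def cost(p): return sum(np.abs(sil(s,p)-m).sum() for s,m in M)
    best=min((minimize(cost,[p0[0],p0[1],a],method='Nelder-Mead',options=dict(initial_simplex=[[p0[0]+dx,p0[1]+dy,a+da] for dx,dy,da in((0,0,0),(.01,0,0),(0,.01,0),(0,0,.3))],xatol=1e-4,fatol=.1)) for a in(0,.4,.8,1.2)),key=lambda q:q.fun)
    print(n,best.x,best.fun)
E
```

```text
[ 191  236   52   52 2493]
[ 193  192   52   52 2327]
L [0.46036919 0.34113533 0.32416586] 3602.0549019607843
[ 417  217   52   52 2605]
[ 392  338   52   52 2276]
R [ 0.5425867  -0.31478793  1.20080087] 3231.2392156862743
```

View pics/c1.png

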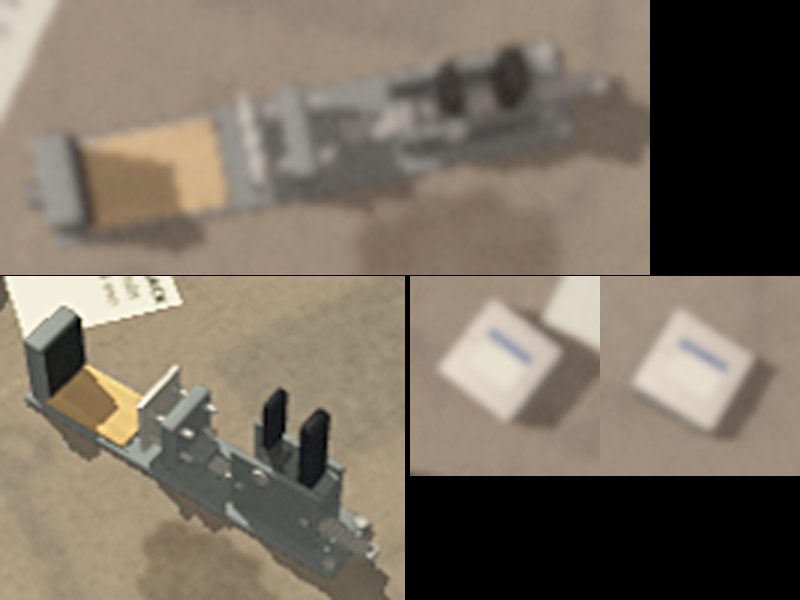

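Both are white cartons with a blue stripe, at top (217,262) and (443,243). In the crop the clamp's fixed jaw is at the left (276,265) and the handle at (367,245), so clamp +x points to robot left. I'll tighten the carton masks and fit the clamp pose.

```bash
cat > fit.py <<'E'
from h import *
from scipy.optimize import minimize,least_squares
S=load('s0');T=load('t0')
def mask(im,p,th):
    m=(im.min(2)>th).astype(np.uint8)
    x,y=p;n,l=cv2.connectedComponents(m,connectivity=4);k=np.bincount(l[y-6:y+7,x-6:x+7][m[y-6:y+7,x-6:x+7]>0]).argmax()
    m=(l==k).astype(np.uint8);c,_=cv2.findContours(m,cv2.RETR_EXTERNAL,2);return cv2.drawContours(m,c,-1,1,-1)
def box(p,zs=(0,.034)):
    x,y,a=p;ca,sa=np.cos(a),np.sin(a)
    return np.array([[x+ca*i-sa*j,y+sa*i+ca*j,z] for i in(-.031,.031) for j in(-.031,.031) for z in zs])
C={'L':((217,262),(219,218)),'R':((443,243),(418,364))}
out={}
for n,(pt,ps) in C.items():
    for s,p,nm in((T,pt,'T'),(S,ps,'S')):
      for th in(125,150,165):
        m=mask(s['color'],p,th);c,_=cv2.findContours(m,0,2);rr=cv2.minAreaRect(c[0])
        w=unproj(s,cv2.boxPoints(rr),.034);print(n,nm,th,m.sum(),np.round(rr[0],1),np.round(rr[1],1),round(rr[2]),
          np.round(w.mean(0)[:2],4),np.round(np.degrees(np.arctan2(*(w[1]-w[0])[[1,0]]))%90,1),np.round([np.linalg.norm(w[1]-w[0]),np.linalg.norm(w[2]-w[1])],4))
mm=lambda *a:np.array(a)/1000
P=[mm(25,25,12),mm(25,-25,12),mm(99,-25,76),mm(99,25,76),mm(-135,0,138)]
tp=np.array([(228,202),(214,122),(75,138),(85,222),(511,76)])/5+[265,230]-.4
Q=[mm(-175,30,0),mm(99,-25,76),mm(99,25,76),mm(25,25,12),mm(-135,0,138)]
sp=(np.array([(330,575),(82,318),(45,352),(128,446),(314,412)])-[0,276])/3+[235,225]-.33
def X(p,P):
    c,s=np.cos(p[2]),np.sin(p[2]);P=np.array(P);return np.c_[p[0]+c*P[:,0]-s*P[:,1],p[1]+s*P[:,0]+c*P[:,1],P[:,2]]
res=lambda p:np.r_[(proj(T,X(p,P))-tp).ravel(),(proj(S,X(p,Q))-sp).ravel()]
q=least_squares(res,[.48,.05,1.7],loss='soft_l1')
print(q.x,np.degrees(q.x[2]));print(np.round(res(q.x).reshape(-1,2),1))
E
python3 fit.py
```

```text
L T 125 669 [212.7 257. ] [36.4 26.3] 43 [0.4839 0.3279] 48.9 [0.0731 0.1051]
L T 150 506 [216.6 260.3] [22.2 23. ] 37 [0.4745 0.3161] 55.3 [0.0638 0.0638]
L T 165 458 [216.6 260.4] [21. 22.] 37 [0.4742 0.3163] 55.3 [0.061  0.0603]
L S 125 427 [218. 213.] [18. 24.] 90 [0.4719 0.316 ] 47.4 [0.0643 0.0666]
L S 150 391 [217.5 213. ] [16.7 24.5] 85 [0.4709 0.3168] 54.9 [0.0649 0.0625]
L S 165 382 [217.5 213. ] [16.7 24.2] 86 [0.4708 0.3167] 53.3 [0.0642 0.0621]
R T 125 6706 [406.7 206.4] [105.6 100.6] 88 [ 0.6372 -0.2155] 2.5 [0.2912 0.307 ]
R T 150 515 [442.7 242.8] [23.3 22.5] 32 [ 0.5312 -0.3136] 56.9 [0.0648 0.0644]
R T 165 463 [442.6 242.5] [22.1 21.6] 31 [ 0.5318 -0.3133] 58.3 [0.0621 0.0611]
R S 125 7509 [435.1 319. ] [ 92.  117.4] 49 [ 0.6439 -0.2706] 1.3 [0.3236 0.229 ]
R S 150 811 [417.7 359.6] [28.1 31.8] 78 [ 0.5287 -0.3127] 60.2 [0.0702 0.0644]
R S 165 780 [417.6 359.5] [27.5 31.2] 79 [ 0.5286 -0.3125] 59.4 [0.0685 0.0631]
[0.48058537 0.03709849 1.79676419] 102.94700504649393
[[-0.3  0.9]
 [-1.1 -0.4]
 [-1.3 -1. ]
 [ 0.4  0.4]
 [ 0.3 -1.5]
 [ 0.7  2.1]
 [ 0.2 -1.5]
 [-0.8  0.3]
 [-1.8 -0.1]
 [ 0.9  2. ]]
```

```bash
cat > ov.py <<'E'
from h import *
def X(p,P):
    c,s=np.cos(p[2]),np.sin(p[2]);P=np.array(P);return np.c_[p[0]+c*P[:,0]-s*P[:,1],p[1]+s*P[:,0]+c*P[:,1],P[:,2]]
BX=[(-175,125,-30,30,0,8),(25,99,-25,25,12,12),(99,99,-25,25,16,76),(-142,-128,-13,13,76,138),(-106,-96,-12,12,88,138),(-152,-74,-19,19,76,76)]
def overlay(s,p,x,y,w,h,k,bx=BX):
    o=cv2.resize(s['color'][y:y+h,x:x+w,::-1],None,fx=k,fy=k,interpolation=cv2.INTER_CUBIC)
    for n,b in enumerate(bx):
        c=np.array([[b[i],b[2+j],b[4+l]] for i in(0,1) for j in(0,1) for l in(0,1)])/1000.
        u=((proj(s,X(p,c))-[x,y]+.5)*k).astype(int)
        for i in range(8):
            for d in(1,2,4):
                if not i&d: cv2.line(o,tuple(map(int,u[i])),tuple(map(int,u[i|d])),[(0,0,255),(0,255,0),(255,255,0),(0,255,255),(255,0,255),(255,0,0)][n%6],1)
    return o
E
python3 - <<'E'
from ov import *
p=[.4806,.0371,np.radians(102.9)]
o=np.zeros((600,800,3),np.uint8)
o[:275,:650]=overlay(load('t0'),p,265,230,130,55,5)
o[276:600,:405]=overlay(load('s0'),p,235,225,135,108,3)
cv2.imwrite('pics/o1.png',o)
E
```

```text
(no output)
```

View pics/o1.png

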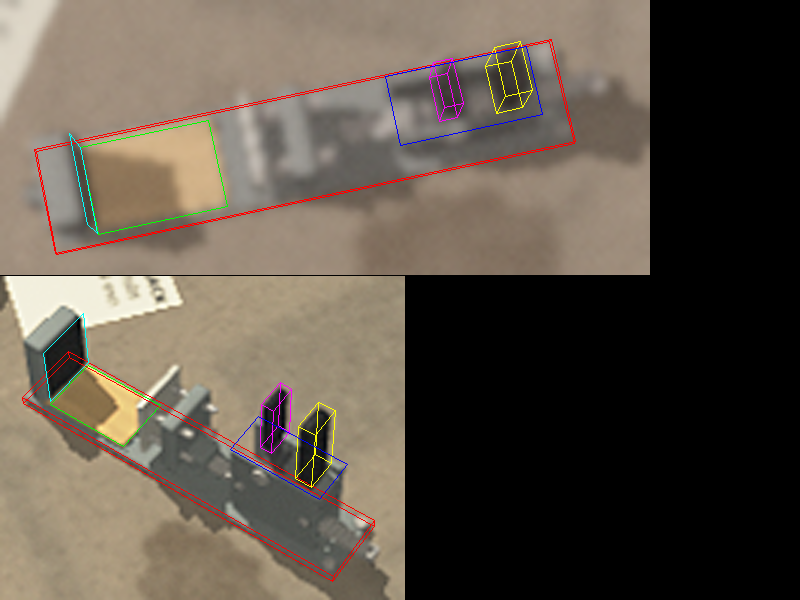

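```bash
cat > plan.py <<'E'
import sys,numpy as np
from plant import r
from scipy.spatial.transform import Rotation as R
def plan(x,y,z,yaw,every=180):
    """yaw: wanted world heading (deg) of the tool's y axis, mod every"""
    s=r.get_state();q=R.from_quat(s['eef_rot']);M=q.as_matrix()
    h=np.degrees(np.arctan2(M[1,1],M[0,1]));d=(yaw-h+every/2)%every-every/2
    a=np.radians(h+d);Y=np.array([np.cos(a),np.sin(a),0]);X=np.array([0,0,-1.]);W=np.c_[X,Y,np.cross(X,Y)]
    rv=np.degrees((q.inv()*R.from_matrix(W)).as_rotvec());D=(np.array([x,y,z])-s['tool_pos'])*100
    print('t',round(s['clock'],2),'pos',np.round(s['tool_pos'],4),'heading',round(h,1),'q7',round(s['q'][6],2),'F',np.round(s['contact_force'],1),'open',round(s['opening']*88.1,1))
    print(' turn first',np.round(rv,2),'| shift cm before turn',np.round(M.T@D,2),' after turn',np.round(W.T@D,2))
def clamp(cx,cy,p=(.4806,.0371,102.9)):
    c,s=np.cos(np.radians(p[2])),np.sin(np.radians(p[2]));return p[0]+c*cx-s*cy,p[1]+s*cx+c*cy
E
python3 - <<'E'
from plan import *
plan(.4728,.3163,.10,55,90)
plan(.4728,.3163,.10,145)
E
```

```text
t 0.1 pos [0.2771 0.5596 0.249 ] heading 63.7 q7 -0.22 F [-0.2 -0.1 -0.2] open 87.9
 turn first [8.66 0.01 0.09] | shift cm before turn [ 14.92 -13.1   28.33]  after turn [14.9  -8.71 29.98]
t 0.1 pos [0.2771 0.5596 0.249 ] heading 63.7 q7 -0.22 F [-0.2 -0.1 -0.2] open 87.9
 turn first [-8.134e+01 -6.000e-02  8.000e-02] | shift cm before turn [ 14.92 -13.1   28.33]  after turn [ 14.9  -29.98  -8.71]
```

Request:
drive_tool --deltas '[[[4.33,0,0],[0,0,0],8.8],[[4.33,0,0],[0,0,0],8.8],[[0,0,0],[0,-1.09,3.75],8.8],[[0,0,0],[0,-1.09,3.75],8.8],[[0,0,0],[0,-1.09,3.75],8.8],[[0,0,0],[0,-1.09,3.75],8.8],[[0,0,0],[1.8,-1.09,3.75],8.8],[[0,0,0],[1.8,-1.09,3.75],8.8],[[0,0,0],[1.8,-1.09,3.75],8.8],[[0,0,0],[1.8,-1.09,3.75],8.8],[[0,0,0],[2,0,0],8.8],[[0,0,0],[2,0,0],8.8]]'

```text
clock: 1.1
tool_pos: [0.4724, 0.3167, 0.1389]
eef_rot: [0.214, 0.673, -0.215, 0.674]
contact_force: [-0.0, 0.8, -0.1]
opening: 0.998
```

```bash
python3 - <<'E'
from plan import *
plan(.4728,.3163,.019,55,180)
E
```

```text
t 1.1 pos [0.4724 0.3167 0.1389] heading 54.6 q7 0.08 F [-0.   0.8 -0.1] open 87.9
 turn first [-0.38  0.11  0.05] | shift cm before turn [11.99 -0.    0.03]  after turn [ 1.199e+01 -1.000e-02  5.000e-02]
```

Request:
drive_tool --deltas '[[[0,0,0],[2.5,0,0],8.8],[[0,0,0],[2.5,0,0],8.8],[[0,0,0],[2.5,0,0],8.8],[[0,0,0],[2.5,0,0],8.8],[[0,0,0],[1.1,0,0],8.8],[[0,0,0],[0.5,0,0],8.8],[[0,0,0],[0,0,0],8.8],[[0,0,0],[0,0,0],5.5],[[0,0,0],[0,0,0],5.5],[[0,0,0],[0,0,0],5.5],[[0,0,0],[0,0,0],5.5],[[0,0,0],[0,0,0],5.5]]' --force 18

```text
clock: 2.1
tool_pos: [0.4702, 0.3202, 0.0249]
eef_rot: [0.213, 0.674, -0.213, 0.675]
contact_force: [-1.2, -0.8, 5.6]
opening: 0.704
```

```bash
python3 - <<'E'
from plan import *
plan(*clamp(.063,0),.12,12.9)
E
```

```text
t 2.1 pos [0.4702 0.3202 0.0249] heading 55.0 q7 0.05 F [-1.2 -0.8  5.6] open 62.0
 turn first [ 4.208e+01  2.000e-02 -3.000e-02] | shift cm before turn [ -9.51 -18.36  12.42]  after turn [-9.51 -5.31 21.53]
```

Request:
drive_tool --deltas '[[[0,0,0],[-1.5,0,0],5.5],[[0,0,0],[-3,0,0],5.5],[[0,0,0],[-3,0,0],5.5],[[7.0,0,0],[-3,0,0],5.5],[[7.0,0,0],[-3,0,0],5.5],[[7.0,0,0],[0,0,0],5.5],[[7.0,0,0],[0,0,0],5.5],[[7.0,0,0],[0,0,0],5.5],[[7.0,0,0],[0,0,0],5.5],[[0,0,0],[0,0,0],5.5],[[0,0,0],[0,0,0],5.5]]' --force 18

```text
clock: 3.02
tool_pos: [0.4697, 0.3204, 0.1589]
eef_rot: [0.439, 0.554, -0.439, 0.554]
contact_force: [-0.5, 0.9, -1.9]
opening: 0.705
```

```bash
python3 - <<'E'
from plan import *
from h import *
plan(*clamp(.063,0),.12,12.9)
s=snap('scene','s1');c=proj(s,r.get_state()['tool_pos'])[0].astype(int);print(c)
x,y=np.clip(c-[60,50],0,None);cv2.imwrite('pics/c2.png',cv2.resize(s['color'][y:y+100,x:x+120,::-1],None,fx=6,fy=6,interpolation=cv2.INTER_CUBIC)[:600])
E
```

```text
t 3.02 pos [0.4697 0.3204 0.1589] heading 13.2 q7 -0.4 F [-0.5  0.9 -1.9] open 62.1
 turn first [0.31 0.02 0.01] | shift cm before turn [ 3.9  -5.38 21.53]  after turn [ 3.89 -5.27 21.56]
[209 176]
```

View pics/c2.png

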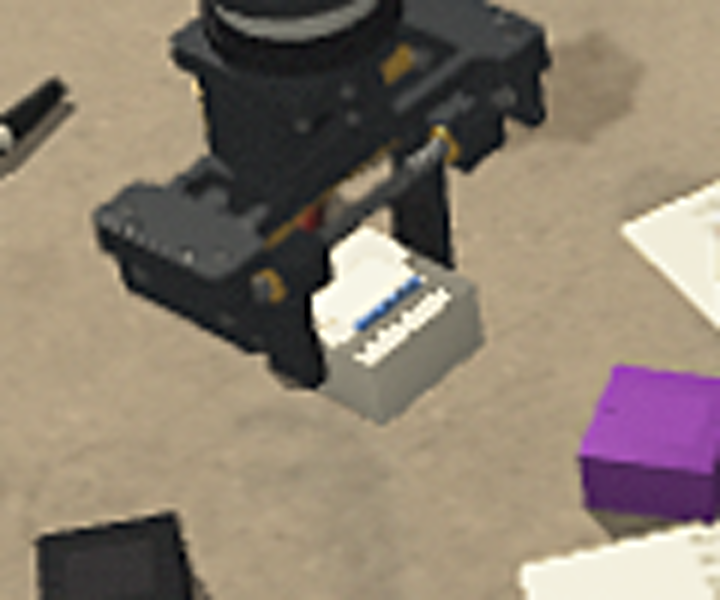

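The carton is held level between the pads. I'll fit its offset from three visible bottom corners in this picture: (380,422), (482,338) and (327,388).

```bash
python3 - <<'E'
from h import *
from scipy.optimize import least_squares
from scipy.spatial.transform import Rotation as R
s=load('s1');st=r.get_state();M=R.from_quat(st['eef_rot']).as_matrix();t=st['tool_pos']
px=np.array([(380,422),(482,338),(327,388),(375,365),(481,290)])/6+[149,126]-.42
yv=M[:,1];zv=M[:,2];print('y',yv.round(2),'z',zv.round(2))
# camera-facing vertical edges: choose signs by proximity
def pts(p):
    e,u,f=p;c=t+zv*e+yv*f;c=np.r_[c[:2],u]
    a=np.array([c+sy*.031*yv+sz*.031*zv for sy in(-1,1) for sz in(-1,1)]);return np.r_[a,a+[0,0,.034]]
def res(p):
    q=proj(s,pts(p));return np.concatenate([q[np.argmin(((q-x)**2).sum(1))]-x for x in px])
for f in (0,1):
    q=least_squares(lambda p:res(np.r_[p,0] if not f else p),[0,t[2]-.02]+[0]*f,diff_step=1e-3,x_scale=.01);print(q.x.round(4),res(np.r_[q.x,0][:3]).round(1))
E
```

```text
y [ 0.97  0.23 -0.  ] z [ 0.23 -0.97  0.  ]
[-0.0028  0.127 ] [-0.7  1.7 -1.   1.5  6.1 -3.  -1.9  0.8 -2.5 -0.9]
[ 0.0358  0.1722 -0.034 ] [-1.   2.4 -0.4  1.3  5.6 -2.9 -2.4  0.9 -2.  -1.6]
```

```bash
python3 - <<'E'
from h import *
from scipy.optimize import least_squares
from scipy.spatial.transform import Rotation as R
s=load('s1');st=r.get_state();M=R.from_quat(st['eef_rot']).as_matrix();t=st['tool_pos'];yv=M[:,1];zv=M[:,2]
px=np.array([(380,422),(482,338),(375,365),(481,290)])/6+[149,126]-.42
def pts(p):
    e,u=p;c=np.r_[(t+zv*e)[:2],u];a=np.array([c-.031*yv+.031*zv,c+.031*yv+.031*zv]);return np.r_[a,a+[0,0,.034]]
q=least_squares(lambda p:(proj(s,pts(p))-px).ravel(),[0,.13]);print(q.x.round(4),q.fun.round(1),'tcp-under',t[2]-q.x[1])
E
```

```text
[0.0031 0.1324] [ 0.8  1.   0.5  0.7 -0.4  0.1 -1.  -1.7] tcp-under 0.026486045660586183
```

```bash
python3 - <<'E'
from plan import *
plan(*clamp(.0665,0),.10,12.9)
E
```

```text
t 3.07 pos [0.4698 0.3204 0.1589] heading 13.2 q7 -0.4 F [ 0.2 -0.6 -2.4] open 62.2
 turn first [0.31 0.01 0.01] | shift cm before turn [ 5.89 -5.38 21.18]  after turn [ 5.89 -5.27 21.21]
```

Request:
drive_tool --deltas '[[[0.3,0,0],[0,-0.76,3.03],5.5],[[0,0,0],[0,-0.75,3.03],5.5],[[0,0,0],[0,-0.75,3.03],5.5],[[0,0,0],[0,-0.75,3.03],5.5],[[0,0,0],[0,-0.75,3.03],5.5],[[0,0,0],[0,-0.75,3.03],5.5],[[0,0,0],[0,-0.75,3.03],5.5],[[0,0,0],[1,0,0],5.5],[[0,0,0],[1,0,0],5.5],[[0,0,0],[0,0,0],5.5],[[0,0,0],[0,0,0],5.5]]'

```text
clock: 3.98
tool_pos: [0.4653, 0.102, 0.1388]
eef_rot: [0.441, 0.553, -0.441, 0.552]
contact_force: [0.0, 0.3, -2.1]
opening: 0.7
```

```bash
python3 - <<'E'
from plan import *
from ov import *
plan(*clamp(.0665,0),.038,12.9)
o=np.zeros((600,800,3),np.uint8)
cx,cy=.063,0;z=(r.get_state()['tool_pos'][2]-.025)*1000
b=[(32,94,-31,31,z,z+34),(25,99,-25,25,12,12),(99,99,-25,25,16,76)]
p=[.4806,.0371,np.radians(102.9)]
o[:300,:480]=overlay(snap('top','t2'),p,250,230,80,50,6,b)
o[300:600,:480]=overlay(snap('scene','s2'),p,220,200,80,50,6,b);cv2.imwrite('pics/o2.png',o[:,:480])
E
```

```text
t 3.98 pos [0.4653 0.102  0.1388] heading 12.8 q7 -0.12 F [ 0.   0.3 -2.1] open 61.6
 turn first [-0.1  -0.03  0.04] | shift cm before turn [10.08  0.05  0.02]  after turn [10.08  0.04  0.02]
```

View pics/o2.png

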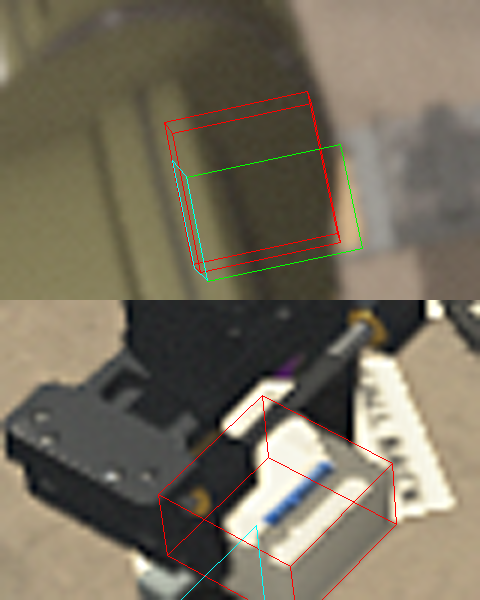

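Picture: the carton's outline agrees with the predicted box within about 1 px, e.g. corner (392,462). The arm hides the top view. Lowering it.

Request:
drive_tool --deltas '[[[0,0,0],[1.8,0,0],5.5],[[0,0,0],[1.8,0,0],5.5],[[0,0,0],[1.8,0,0],5.5],[[0,0,0],[1.8,0,0],5.5],[[0,0,0],[1.4,0,0],5.5],[[0,0,0],[0.8,0,0],5.5],[[0,0,0],[0.4,0,0],5.5],[[0,0,0],[0,0,0],5.5],[[0,0,0],[0,0,0],5.5],[[0,0,0],[0,0,0],5.5]]'

```text
clock: 4.92
tool_pos: [0.466, 0.1021, 0.0417]
eef_rot: [0.442, 0.552, -0.441, 0.553]
contact_force: [-0.5, 0.3, -1.2]
opening: 0.702
```

```bash
python3 - <<'E'
from plan import *
plan(*clamp(.0665,0),.037,12.9)
E
```

```text
t 4.92 pos [0.466  0.1021 0.0417] heading 12.7 q7 -0.13 F [-0.5  0.3 -1.2] open 61.9
 turn first [-0.19 -0.01 -0.09] | shift cm before turn [ 0.47 -0.03  0.01]  after turn [ 0.47 -0.03  0.01]
```

Request:
drive_tool --deltas '[[[0,0,0],[0.2,0,0],5.5],[[0,0,0],[0.2,0,0],5.5],[[0,0,0],[0,0,0],5.5],[[0,0,0],[0,0,0],5.5]]'

```text
clock: 5.25
tool_pos: [0.4655, 0.1019, 0.037]
eef_rot: [0.442, 0.552, -0.442, 0.552]
contact_force: [0.1, -0.2, -2.4]
opening: 0.7
```

Request:
drive_tool --deltas '[[[0,0,0],[0.1,0,0],5.5],[[0,0,0],[0.1,0,0],5.5],[[0,0,0],[0,0,0],5.5],[[0,0,0],[0,0,0],5.5]]'

```text
clock: 5.58
tool_pos: [0.4656, 0.1019, 0.0365]
eef_rot: [0.442, 0.552, -0.441, 0.552]
contact_force: [-1.5, 0.5, 16.5]
opening: 0.705
```

Request:
drive_tool --deltas '[[[0,0,0],[-0.1,0,0],5.5],[[0,0,0],[0,0,0],7.6],[[0,0,0],[0,0,0],7.6],[[0,0,0],[0,0,0],7.6],[[0,0,0],[-2.5,0,0],7.6],[[0,0,0],[-3.5,0,0],7.6],[[0,0,0],[-3.5,0,0],7.6],[[0,0,0],[-3.5,0,0],7.6],[[0,0,0],[-3.5,0,0],7.6],[[0,0,0],[-1,0,0],7.6]]'

```text
clock: 6.42
tool_pos: [0.4674, 0.1023, 0.2151]
eef_rot: [0.444, 0.551, -0.44, 0.554]
contact_force: [-0.2, -0.4, -0.4]
opening: 0.862
```

```bash
python3 - <<'E'
from plan import *
plan(.530,-.3133,.20,-32)
E
```

```text
t 6.42 pos [0.4674 0.1023 0.2151] heading 12.7 q7 -0.12 F [-0.2 -0.4 -0.4] open 76.0
 turn first [44.67 -0.18 -0.37] | shift cm before turn [ 1.47 -3.01 41.92]  after turn [ 1.51 27.33 31.92]
```

Request:
drive_tool --deltas '[[[0,0,0],[0,-0.25,3.5],8.8],[[0,0,0],[0,-0.25,3.5],8.8],[[0,0,0],[0,-0.25,3.5],8.8],[[0,0,0],[0,-0.25,3.5],8.8],[[0,0,0],[0,-0.25,3.5],8.8],[[0,0,0],[0,-0.25,3.5],8.8],[[0,0,0],[0,-0.25,3.5],8.8],[[0,0,0],[0,-0.25,3.5],8.8],[[0,0,0],[0,-0.25,3.5],8.8],[[0,0,0],[0,-0.25,3.5],8.8],[[0,0,0],[0,-0.25,3.5],8.8],[[0,0,0],[0,-0.25,3.42],8.8]]'

```text
clock: 7.42
tool_pos: [0.5279, -0.3156, 0.2105]
eef_rot: [0.442, 0.552, -0.442, 0.552]
contact_force: [0.3, 0.3, -0.4]
opening: 0.995
```

Request:
drive_tool --deltas '[[[6.4,0,0],[1,0,0],8.8],[[6.4,0,0],[1,0,0],8.8],[[6.4,0,0],[1,0,0],8.8],[[6.4,0,0],[1,0,0],8.8],[[6.4,0,0],[1,0,0],8.8],[[6.4,0,0],[1,0,0],8.8],[[6.3,0,0],[1,0,0],8.8],[[0,0,0],[0,0,0],8.8],[[0,0,0],[0,0,0],8.8]]'

```text
clock: 8.17
tool_pos: [0.5279, -0.3132, 0.1402]
eef_rot: [-0.617, -0.344, 0.618, -0.343]
contact_force: [-0.4, 0.6, 0.6]
opening: 1.0
```

```bash
python3 - <<'E'
from plan import *
from ov import *
plan(.530,-.3133,.025,-32)
# both views of the clamp with the lower carton
o=np.zeros((600,800,3),np.uint8)
b=[(32,94,-31,31,12,46),(25,99,-25,25,12,12),(99,99,-25,25,16,76)]
p=[.4806,.0371,np.radians(102.9)]
o[:300,:800]=overlay(snap('top','t3'),p,265,235,100,38,8,b)[:300]
o[300:600,:400]=overlay(snap('scene','s3'),p,230,225,67,50,6,b)[:,:400]
o[300:600,400:]=cv2.resize(load('s3')['color'][225:275,230:297,::-1],(400,300),interpolation=cv2.INTER_CUBIC);cv2.imwrite('pics/o3.png',o)
E
```

```text
t 8.17 pos [ 0.5279 -0.3132  0.1402] heading -31.8 q7 0.02 F [-0.4  0.6  0.6] open 88.1
 turn first [0.18 0.03 0.11] | shift cm before turn [11.52  0.21 -0.11]  after turn [11.52  0.19 -0.11]
```

View pics/o3.png

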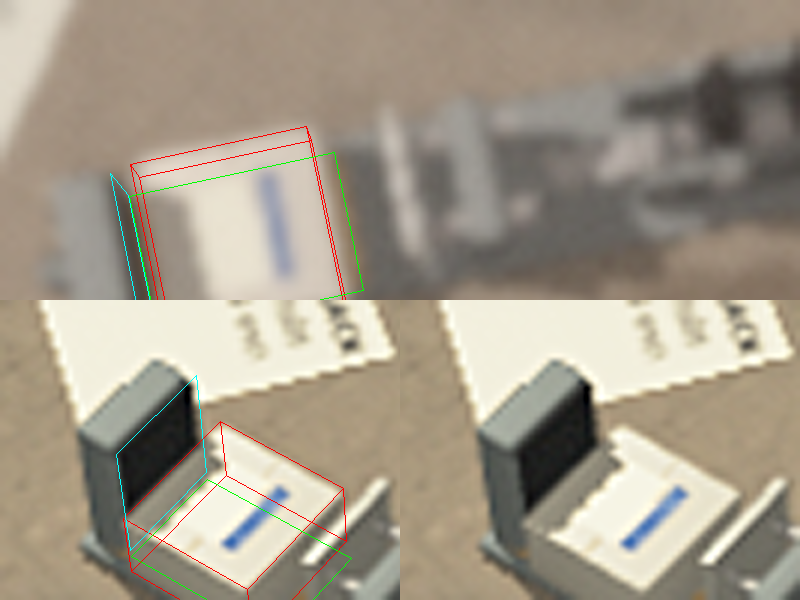

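The lower carton sits on the bed within about 1 px of its model, top corner at (222,425) in the picture, and is square to the jaw. Now grasping the right carton.

Request:
drive_tool --deltas '[[[0,0,0],[2,0.2,-0.1],8.8],[[0,0,0],[2,0,0],8.8],[[0,0,0],[2,0,0],8.8],[[0,0,0],[2,0,0],8.8],[[0,0,0],[2,0,0],8.8],[[0,0,0],[1.2,0,0],8.8],[[0,0,0],[0.3,0,0],8.8],[[0,0,0],[0,0,0],8.8],[[0,0,0],[0,0,0],5.5],[[0,0,0],[0,0,0],5.5],[[0,0,0],[0,0,0],5.5],[[0,0,0],[0,0,0],5.5]]'

```text
clock: 9.27
tool_pos: [0.5311, -0.3141, 0.0269]
eef_rot: [0.619, 0.342, -0.618, 0.343]
contact_force: [-2.3, 1.3, 2.0]
opening: 0.719
```

Request:
drive_tool --deltas '[[[0,0,0],[0,0,0],5.5],[[0,0,0],[-1.5,0,0],5.5],[[0,0,0],[-3,0,0],5.5],[[0,0,0],[-3.5,0,0],5.5],[[0,0,0],[-3.5,0,0],5.5],[[0,0,0],[-3.5,0,0],5.5],[[0,0,0],[-3.5,0,0],5.5],[[0,0,0],[-0.5,0,0],5.5],[[0,0,0],[0,0,0],5.5]]'

```text
clock: 10.02
tool_pos: [0.5318, -0.3147, 0.2193]
eef_rot: [0.62, 0.341, -0.617, 0.345]
contact_force: [-1.1, -0.5, -3.2]
opening: 0.702
```

```bash
python3 - <<'E'
from plan import *
plan(.4656,.1019,.20,12.9)
E
```

```text
t 10.02 pos [ 0.5318 -0.3147  0.2193] heading -32.0 q7 0.01 F [-1.1 -0.5 -3.2] open 61.9
 turn first [-44.91   0.11  -0.33] | shift cm before turn [  1.78 -27.7  -31.81]  after turn [  1.93   2.85 -42.08]
```

Request:
drive_tool --deltas '[[[-6.4,0,0],[0,0,0],5.5],[[-6.4,0,0],[0,0,0],5.5],[[-6.4,0,0],[0,0,0],5.5],[[-6.4,0,0],[0,0,0],5.5],[[-6.4,0,0],[0,0,0],5.5],[[-6.4,0,0],[0,0,0],5.5],[[-6.4,0,0],[0,0,0],5.5],[[0,0,0],[0,0,0],5.5]]'

```text
clock: 10.68
tool_pos: [0.529, -0.3131, 0.2139]
eef_rot: [0.44, 0.555, -0.44, 0.552]
contact_force: [0.2, -0.3, -1.8]
opening: 0.702
```

Request:
drive_tool --deltas '[[[0,0,0],[0,0.24,-3.5],5.5],[[0,0,0],[0,0.24,-3.5],5.5],[[0,0,0],[0,0.24,-3.5],5.5],[[0,0,0],[0,0.24,-3.5],5.5],[[0,0,0],[0,0.24,-3.5],5.5],[[0,0,0],[0,0.24,-3.5],5.5],[[0,0,0],[0,0.24,-3.5],5.5],[[0,0,0],[0,0.24,-3.5],5.5],[[0,0,0],[0,0.24,-3.5],5.5],[[0,0,0],[0,0.24,-3.5],5.5],[[0,0,0],[0,0.24,-3.5],5.5],[[0,0,0],[0,0.24,-3.5],5.5]]'

```text
clock: 11.68
tool_pos: [0.4643, 0.1035, 0.2151]
eef_rot: [0.442, 0.552, -0.443, 0.551]
contact_force: [1.8, -0.2, -0.7]
opening: 0.701
```

Request:
drive_tool --deltas '[[[0,0,0],[1.5,0,0],5.5],[[0,0,0],[1.5,0,0],5.5],[[0,0,0],[1.5,0,0],5.5],[[0,0,0],[0,0,0],5.5],[[0,0,0],[0,0,0],5.5]]'

```text
clock: 12.1
tool_pos: [0.4646, 0.1018, 0.17]
eef_rot: [0.441, 0.553, -0.443, 0.552]
contact_force: [0.2, 1.4, -0.9]
opening: 0.702
```

```bash
python3 - <<'E'
from plan import *
from ov import *
plan(.4656,.1019,.10,12.9)
s=snap('scene','s4');st=r.get_state();t=st['tool_pos']
p=[t[0],t[1],np.radians(102.9)];z=1000*t[2]-26
b=[(-31,31,-31,31,z,z+34)]
o=np.zeros((600,800,3),np.uint8)
q=[.4806,.0371,np.radians(102.9)]
o=np.hstack([overlay(s,p,220,185,66,90,6,b),cv2.resize(s['color'][185:275,220:286,::-1],None,fx=6,fy=6,interpolation=cv2.INTER_CUBIC)])
cv2.imwrite('pics/o4.png',o)
E
```

```text
t 12.1 pos [0.4646 0.1018 0.17  ] heading 12.7 q7 -0.12 F [ 0.2  1.4 -0.9] open 61.9
 turn first [-0.21  0.02  0.19] | shift cm before turn [7.   0.13 0.01]  after turn [7.   0.1  0.01]
```

View pics/o4.png

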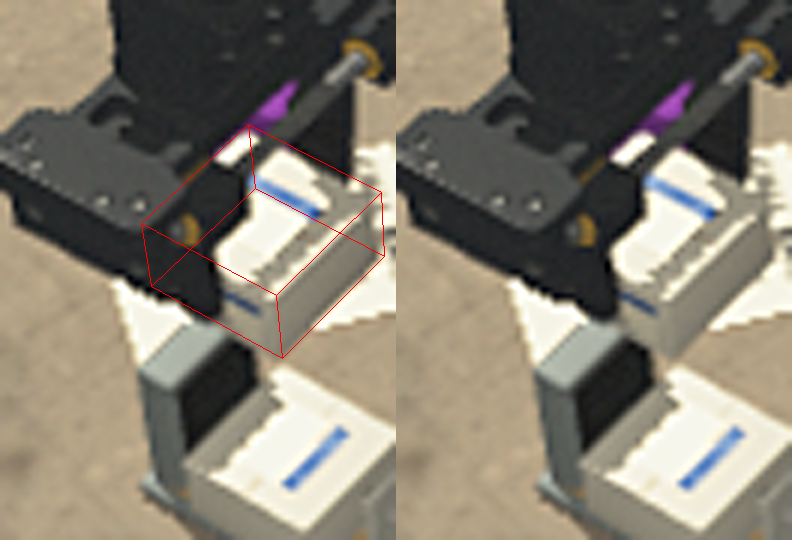

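The second carton is held square. Its corners (375,195) and (274,298) lie about 4 px (in the 6x crop) towards the fixed jaw from the centred model, so the offset is about -1.2 mm against +3.5 mm for the first carton. Shifting 0.47 cm and lowering.

Request:
drive_tool --deltas '[[[0,0,0],[1.5,0.1,0.47],5.5],[[0,0,0],[1.8,0,0],5.5],[[0,0,0],[1.8,0,0],5.5],[[0,0,0],[1.8,0,0],5.5],[[0,0,0],[1.4,0,0],5.5],[[0,0,0],[0.7,0,0],5.5],[[0,0,0],[0.3,0,0],5.5],[[0,0,0],[0,0,0],5.5],[[0,0,0],[0,0,0],5.5],[[0,0,0],[0,0,0],5.5]]'

```text
clock: 12.98
tool_pos: [0.4683, 0.0978, 0.0788]
eef_rot: [0.442, 0.552, -0.441, 0.553]
contact_force: [0.0, -0.4, -1.8]
opening: 0.698
```

```bash
python3 - <<'E'
from plan import *
plan(*clamp(.0618,0),.072,12.9)
plan(*clamp(-.1275,0),.072,102.9)
E
```

```text
t 12.98 pos [0.4683 0.0978 0.0788] heading 12.8 q7 -0.12 F [ 0.  -0.4 -1.8] open 61.5
 turn first [-0.13 -0.01 -0.1 ] | shift cm before turn [ 0.68 -0.15  0.01]  after turn [ 0.68 -0.15  0.01]
t 12.98 pos [0.4683 0.0978 0.0788] heading 12.8 q7 -0.12 F [ 0.  -0.4 -1.8] open 61.5
 turn first [ 8.987e+01 -8.000e-02 -7.000e-02] | shift cm before turn [ 0.68 -0.11 18.94]  after turn [ 0.68 18.94  0.15]
```

Request:
drive_tool --deltas '[[[0,0,0],[0.2,-0.14,0],5.5],[[0,0,0],[0.2,0,0],5.5],[[0,0,0],[0.1,0,0],5.5],[[0,0,0],[0,0,0],5.5],[[0,0,0],[0,0,0],5.5]]'

```text
clock: 13.4
tool_pos: [0.4663, 0.0974, 0.0729]
eef_rot: [0.441, 0.553, -0.441, 0.553]
contact_force: [-0.3, 1.1, -3.0]
opening: 0.7
```

Request:
drive_tool --deltas '[[[0,0,0],[0.1,0,0],5.5],[[0,0,0],[0,0,0],5.5],[[0,0,0],[0,0,0],5.5]]'

```text
clock: 13.65
tool_pos: [0.4663, 0.0975, 0.0727]
eef_rot: [0.441, 0.552, -0.441, 0.553]
contact_force: [-1.7, 0.1, 6.8]
opening: 0.7
```

Request:
drive_tool --deltas '[[[0,0,0],[0,0,0],7.6],[[0,0,0],[0,0,0],7.6],[[0,0,0],[0,0,0],7.6],[[0,0,0],[-2,0,0],7.6],[[0,0,0],[-3,0,0],7.6],[[0,0,0],[-3,0,0],7.6],[[0,0,0],[-3,0,0],8.8],[[0,0,0],[-3,0,0],8.8],[[0,0,0],[0,0,4],8.8],[[0,0,0],[0,0,4],8.8],[[0,0,0],[0,0,4],8.8],[[0,0,0],[0,0,4],8.8]]'

```text
clock: 14.65
tool_pos: [0.5019, -0.0602, 0.2122]
eef_rot: [0.441, 0.553, -0.441, 0.553]
contact_force: [0.8, 0.1, -0.3]
opening: 1.0
```

Request:
drive_tool --deltas '[[[7,0,0],[0,0,0],8.8],[[7,0,0],[0,0,0],8.8],[[7,0,0],[0,0,0],8.8],[[7,0,0],[0,0,0],8.8],[[7,0,0],[0,0,0],8.8],[[7,0,0],[0,0,0],8.8],[[7,0,0],[0,0,0],8.8],[[7,0,0],[0,0,0],8.8],[[7,0,0],[0,0,0],8.8],[[7,0,0],[0,0,0],8.8],[[7,0,0],[0,0,0],8.8],[[7,0,0],[0,0,0],8.8]]'

```text
clock: 15.65
tool_pos: [0.5016, -0.0585, 0.2118]
eef_rot: [-0.698, -0.113, 0.698, -0.113]
contact_force: [0.4, -0.4, 0.3]
opening: 0.994
```

```bash
python3 - <<'E'
from plan import *
from ov import *
plan(*clamp(-.1275,0),.15,102.9)
s=snap('scene','s5');t=snap('top','t5')
p=[.4806,.0371,np.radians(102.9)]
b=[(32,94,-31,31,12,46),(32,94,-31,31,46,80),(99,99,-25,25,16,76),(-142,-128,-13,13,76,138),(-106,-96,-12,12,88,138)]
o=np.zeros((600,800,3),np.uint8)
o[:300,:400]=cv2.resize(s['color'][215:275,230:310,::-1],(400,300),interpolation=cv2.INTER_CUBIC)
o[:300,400:]=overlay(s,p,230,215,80,60,5,b)
o[300:600,:650]=overlay(t,p,265,230,130,60,5,b)
cv2.imwrite('pics/o5.png',o)
E
```

```text
t 15.65 pos [ 0.5016 -0.0585  0.2118] heading -71.5 q7 -0.83 F [ 0.4 -0.4  0.3] open 87.6
 turn first [5.56 0.01 0.01] | shift cm before turn [6.18 2.96 0.2 ]  after turn [ 6.18  2.97 -0.09]
```

View pics/o5.png

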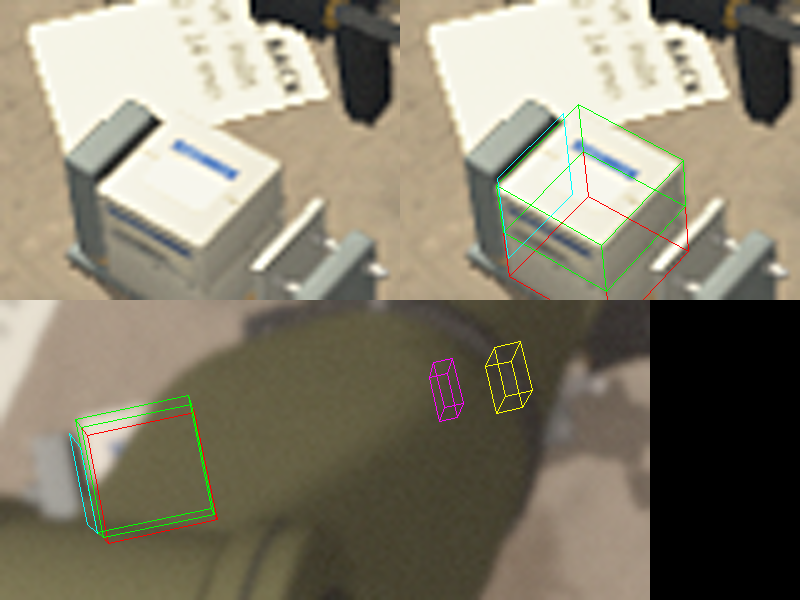

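Stack is square: the upper carton's corners (280,160) and (203,247) match the model within about 1 px, with both cartons clear of the fixed jaw by a small gap. Now going to the trigger.

Request:
drive_tool --deltas '[[[5.5,0,0],[0,0,0],8.8],[[0,0,0],[0,1.5,-0.05],8.8],[[0,0,0],[0,1.47,-0.04],8.8],[[0,0,0],[1,0,0],8.8],[[0,0,0],[1,0,0],8.8],[[0,0,0],[1,0,0],8.8],[[0,0,0],[0,0,0],8.8],[[0,0,0],[0,0,0],8.8]]'

```text
clock: 16.42
tool_pos: [0.5085, -0.0862, 0.1808]
eef_rot: [-0.701, -0.083, 0.703, -0.082]
contact_force: [-0.2, 0.4, 0.7]
opening: 0.998
```

```bash
python3 - <<'E'
from plan import *
from h import *
plan(*clamp(-.1275,0),.107,102.9)
s=snap('scene','s6')
cv2.imwrite('pics/c6.png',cv2.resize(s['color'][200:330,240:400,::-1],None,fx=4.6,fy=4.6,interpolation=cv2.INTER_CUBIC))
E
```

```text
t 16.42 pos [ 0.5085 -0.0862  0.1808] heading -76.6 q7 -0.82 F [-0.2  0.4  0.7] open 87.9
 turn first [0.49 0.14 0.1 ] | shift cm before turn [ 7.38  0.12 -0.05]  after turn [ 7.38  0.1  -0.03]
```

View pics/c6.png

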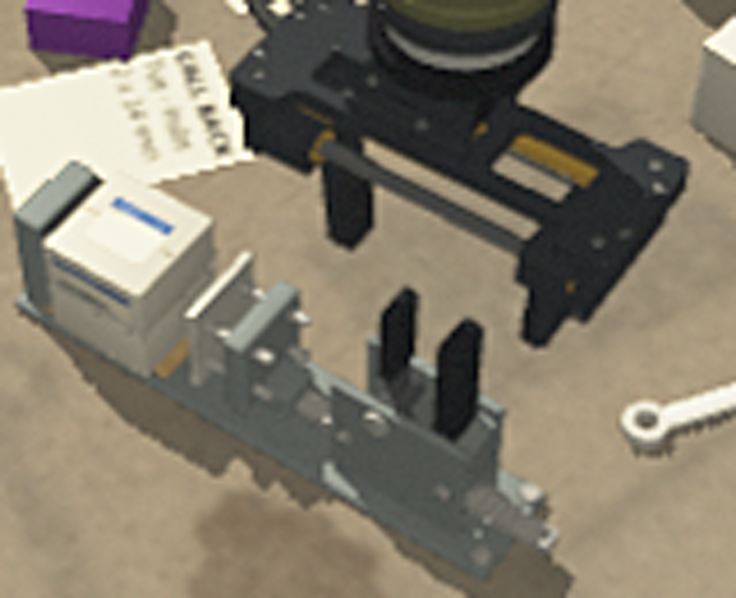

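Request:
drive_tool --deltas '[[[0.4,0,0],[1.4,0.1,0],8.8],[[0,0,0],[1.4,0,0],8.8],[[0,0,0],[1.4,0,0],8.8],[[0,0,0],[1.4,0,0],8.8],[[0,0,0],[1,0,0],8.8],[[0,0,0],[0.6,0,0],8.8],[[0,0,0],[0,0,0],8.8],[[0,0,0],[0,0,0],8.8]]'

```text
clock: 17.13
tool_pos: [0.5098, -0.0883, 0.1101]
eef_rot: [0.703, 0.079, -0.703, 0.079]
contact_force: [1.1, 0.4, 0.4]
opening: 1.001
```

```bash
python3 - <<'E'
from plan import *
from ov import *
plan(*clamp(-.1275,0),.107,102.9)
p=(.4806,.0371,np.radians(102.9))
def toclamp(w):
    c,s=np.cos(p[2]),np.sin(p[2]);d=w[:,:2]-p[:2];return np.c_[d[:,0]*c+d[:,1]*s,-d[:,0]*s+d[:,1]*c]*1000
S=load('s6');px=np.array([(250,255),(188,312),(292,287),(230,340),(275,285),(213,212),(138,300),(95,165),(20,215)])/4.6+[240,200]-.4
z=np.array([76,76,76,76,76,80,80,76,76])/1000
print(toclamp(unproj(S,px,z)).round(1))
E=np.array(S['extrinsics']);print('cam',-E[:3,:3].T@E[:3,3])
# predicted pixels of the gripper body corners and pad top
st=r.get_state();from scipy.spatial.transform import Rotation as R
M=R.from_quat(st['eef_rot']).as_matrix();
B=np.array([st['tool_pos']+M@[-.053,a,b] for a in(-.0935,.0935) for b in(-.0375,.0375)])
print('body bottom',proj(S,B).round()) 
print('pad/head',proj(S,X(p,np.array([[20,-25,76],[20,25,76],[0,-25,76],[0,25,76],[20,25,18],[0,25,18]])/1000)).round())
snap('scene','s7');snap('top','t7')
E
```

```text
t 17.13 pos [ 0.5098 -0.0883  0.1101] heading -77.1 q7 -0.77 F [1.1 0.4 0.4] open 88.2
 turn first [ 0.   -0.01 -0.  ] | shift cm before turn [ 0.31 -0.12  0.05]  after turn [ 0.31 -0.12  0.05]
[[  3.9 -23.2]
 [  7.4  23.9]
 [-25.5 -18.3]
 [-19.9  26.1]
 [-17.8 -14.5]
 [ 34.1 -32.9]
 [ 30.2  34.3]
 [106.2 -26.5]
 [116.3  22.4]]
cam [ 0.027523   -0.53543328  0.9732342 ]
body bottom [[311. 233.]
 [291. 255.]
 [387. 271.]
 [368. 296.]]
pad/head [[289. 252.]
 [276. 265.]
 [296. 255.]
 [283. 269.]
 [277. 281.]
 [284. 285.]]
```

Request:
drive_tool --deltas '[[[0,0,0],[0.3,-0.1,0.05],8.8],[[0,0,0],[0,0,0],6.6],[[0,0,0],[0,0,0],5],[[0,0,0],[0,0,0],4],[[0,0,0],[0,0,0],3.4],[[0,0,0],[0,0,0],2.8],[[0,0,0],[0,0,0],2.8],[[0,0,0],[0,0,0],2.8],[[0,0,0],[0,0,0],2.8],[[0,0,0],[0,0,0],2.8]]' --force 25

```text
clock: 18.07
tool_pos: [0.5086, -0.0859, 0.107]
eef_rot: [-0.702, -0.081, 0.703, -0.079]
contact_force: [-0.1, 3.1, 3.2]
opening: 0.383
```

```bash
cat > track.py <<'E'
from plan import *
from ov import *
import sys
p=[.4806,.0371,np.radians(102.9)]
xs=np.arange(-40,60,.5)
def prof(s):
    out=[]
    g=s['color'].astype(np.float32).mean(2)
    for y in range(8,25,2):
        u=proj(s,X(p,np.c_[xs,np.full(len(xs),y),np.full(len(xs),76.)]/1000)).astype(np.float32)
        out.append(cv2.remap(g,u[:,:1],u[:,1:],cv2.INTER_CUBIC)[:,0])
    return np.mean(out,0)
if __name__=='__main__':
    plan(*clamp(-.1275,0),.107,102.9)
    names=sys.argv[2:];snap('scene',sys.argv[1])
    for n in [sys.argv[1]]+names:
        v=prof(load(n));print(n,' '.join(f'{int(a)}' for a in v[::4]))
E
python3 track.py s8 s6 s7
```

```text
t 18.07 pos [ 0.5086 -0.0859  0.107 ] heading -77.0 q7 -0.77 F [-0.1  3.1  3.2] open 33.7
 turn first [0.06 0.03 0.14] | shift cm before turn [-0.    0.13 -0.01]  after turn [-0.    0.13 -0.01]
s8 101 87 76 77 92 102 105 107 91 73 81 120 154 163 164 172 168 142 119 108 104 105 106 106 106 99 89 178 254 219 124 100 113 117 119 112 127 190 228 228 225 224 225 227 230 232 232 232 232 233
s6 108 103 95 83 74 89 130 159 163 167 173 158 133 120 112 106 106 107 108 105 90 114 222 254 188 117 111 118 109 105 110 114 116 118 120 113 127 191 229 229 226 225 226 228 231 232 233 232 233 233
s7 107 104 94 82 74 89 130 159 163 166 173 157 132 120 112 106 105 107 107 105 90 113 221 254 187 116 111 118 109 105 110 113 116 118 119 113 127 190 228 228 225 225 225 228 231 232 232 232 233 233
```

Request:
drive_tool --deltas '[[[0,0,0],[0,0.13,0],2.8],[[0,0,0],[0,0,0],2.7],[[0,0,0],[0,0,0],2.7],[[0,0,0],[0,0,0],2.7],[[0,0,0],[0,0,0],2.7]]'

```text
clock: 18.53
tool_pos: [0.5086, -0.086, 0.107]
eef_rot: [-0.702, -0.082, 0.703, -0.079]
contact_force: [-1.6, 7.2, 5.6]
opening: 0.383
```

```bash
cat > tr2.py <<'E'
from track import *
ref=prof(load('s7'));up=np.arange(-40,60,.1)
f=lambda v:np.interp(up,xs,v)
def shift(v,a,b):  # shift of the feature at ref [a,b] mm
    k=(up>=a)&(up<=b);t=f(ref)[k];best=[]
    for d in np.arange(-2,48,.1):
        q=np.interp(up[k]+d,xs,v,left=0,right=0);best.append((-np.corrcoef(q,t)[0,1] if up[k][-1]+d<59 else 1,d))
    return min(best)
plan(*clamp(-.1275,0),.107,102.9)
n=sys.argv[1];v=prof(snap('scene',n));P=shift(v,1,10);H=shift(v,-33,-14)
print('pad',P,'head',H,'compression',H[1]-P[1],'pad x',5.6+P[1])
if len(sys.argv)>2: print(' '.join(f'{int(a)}' for a in v[::4]))
E
python3 tr2.py s9
```

```text
t 18.53 pos [ 0.5086 -0.086   0.107 ] heading -77.0 q7 -0.77 F [-1.6  7.2  5.6] open 33.8
 turn first [0.12 0.06 0.26] | shift cm before turn [-0.    0.13 -0.01]  after turn [ 0.    0.13 -0.01]
pad (np.float64(-0.9987053589450386), np.float64(10.700000000000012)) head (np.float64(-0.9982181655296286), np.float64(10.600000000000012)) compression -0.09999999999999964 pad x 16.30000000000001
```

Request:
drive_tool --deltas '[[[0,0,0],[0,0,0],4],[[0,0,0],[0,0,0],5],[[0,0,0],[0,0,0],6.8],[[0,0,0],[0,0,0],7.2],[[0,0,0],[-1,0,0],7.2],[[0,0,0],[0,0,0],7.2],[[0,0,0],[0,0,0],7.2]]'

```text
clock: 19.17
tool_pos: [0.5101, -0.0904, 0.1177]
eef_rot: [0.703, 0.078, -0.702, 0.08]
contact_force: [0.3, 0.3, -0.2]
opening: 0.815
```

```bash
python3 tr2.py s10
```

```text
t 19.17 pos [ 0.5101 -0.0904  0.1177] heading -77.2 q7 -0.77 F [ 0.3  0.3 -0.2] open 71.8
 turn first [-0.08 -0.11 -0.17] | shift cm before turn [ 1.07 -0.34  0.03]  after turn [ 1.07 -0.33  0.03]
pad (np.float64(-0.9981497238830193), np.float64(10.600000000000012)) head (np.float64(-0.9974612511110998), np.float64(10.600000000000012)) compression 0.0 pad x 16.20000000000001
```

Request:
drive_tool --deltas '[[[0,0,0],[0,-0.33,0],6.8],[[0,0,0],[0,0,0],5],[[0,0,0],[0,0,0],4],[[0,0,0],[0,0,0],3.3],[[0,0,0],[0,0,0],2.7],[[0,0,0],[0,0,0],2.7],[[0,0,0],[0,0,0],2.7],[[0,0,0],[0,0,0],2.7]]'

```text
clock: 19.88
tool_pos: [0.5089, -0.0876, 0.1168]
eef_rot: [0.703, 0.078, -0.702, 0.08]
contact_force: [0.8, -3.7, -4.0]
opening: 0.342
```

```bash
python3 tr2.py s11
```

```text
t 19.88 pos [ 0.5089 -0.0876  0.1168] heading -77.2 q7 -0.78 F [ 0.8 -3.7 -4. ] open 30.2
 turn first [-0.11 -0.03 -0.18] | shift cm before turn [ 0.98 -0.04 -0.02]  after turn [ 0.98 -0.03 -0.02]
pad (np.float64(-0.9973178970158031), np.float64(21.70000000000002)) head (np.float64(-0.9992643323659284), np.float64(22.100000000000023)) compression 0.40000000000000213 pad x 27.30000000000002
```

Request:
drive_tool --deltas '[[[0,0,0],[0,0,0],4],[[0,0,0],[0,0,0],6],[[0,0,0],[0,0,0],6.8],[[0,0,0],[0,-0.03,0],6.8],[[0,0,0],[0,0,0],5],[[0,0,0],[0,0,0],4.4],[[0,0,0],[0,0,0],4],[[0,0,0],[0,0,0],3.6],[[0,0,0],[0,0,0],3.3],[[0,0,0],[0,0,0],3],[[0,0,0],[0,0,0],2.7],[[0,0,0],[0,0,0],2.7]]'

```text
clock: 20.93
tool_pos: [0.509, -0.0875, 0.117]
eef_rot: [0.703, 0.078, -0.702, 0.08]
contact_force: [0.9, -5.1, -2.1]
opening: 0.345
```

Request:
drive_tool --deltas '[[[0,0,0],[0,0,0],2.7],[[0,0,0],[0,0,0],2.7]]'

```text
clock: 21.1
tool_pos: [0.509, -0.0875, 0.117]
eef_rot: [0.703, 0.078, -0.702, 0.08]
contact_force: [1.4, -5.5, -2.9]
opening: 0.344
```

```bash
python3 tr2.py s12 1
```

```text
t 21.1 pos [ 0.509  -0.0875  0.117 ] heading -77.2 q7 -0.78 F [ 1.4 -5.5 -2.9] open 30.3
 turn first [-0.11 -0.06 -0.2 ] | shift cm before turn [ 1.   -0.03 -0.01]  after turn [ 1.   -0.03 -0.01]
pad (np.float64(-0.9960286084998035), np.float64(27.200000000000024)) head (np.float64(-0.9917204314886722), np.float64(33.400000000000034)) compression 6.20000000000001 pad x 32.800000000000026
142 139 133 129 121 110 106 108 112 118 112 99 100 100 100 102 103 107 101 88 79 74 96 138 160 164 169 174 154 116 102 104 105 105 87 129 217 208 130 123 196 230 227 225 225 225 228 231 232 232
```

```bash
python3 - <<'E'
from h import *
c=lambda n:cv2.resize(load(n)['color'][222:297,240:306,::-1],None,fx=6,fy=6,interpolation=cv2.INTER_CUBIC)
a=[c('s10'),c('s12')]
o=np.hstack(a)[:450,:792];cv2.imwrite('pics/c12.png',o);print(o.shape)
E
```

```text
(450, 792, 3)
```

View pics/c12.png

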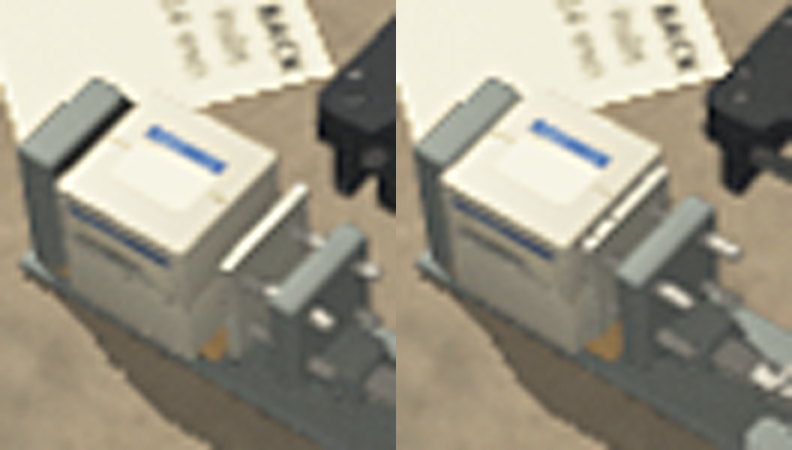

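The picture shows the stack against the fixed jaw. The pad bears on it, and the visible gap to the head fell from about 50 to about 34 px, so compression is roughly 6–7 mm. Releasing to see the ratchet slip, then a partial squeeze towards 8 mm.

Request:
drive_tool --deltas '[[[0,0,0],[0,0,0],3.6],[[0,0,0],[0,0,0],4.2],[[0,0,0],[0,0,0],5],[[0,0,0],[0,0,0],6.4],[[0,0,0],[0,0,0],6.4],[[0,0,0],[0,0,0],6.4]]'

```text
clock: 21.65
tool_pos: [0.5086, -0.0857, 0.1169]
eef_rot: [0.703, 0.079, -0.702, 0.08]
contact_force: [-0.6, 0.2, -1.3]
opening: 0.722
```

```bash
python3 tr2.py s13
```

```text
t 21.65 pos [ 0.5086 -0.0857  0.1169] heading -77.1 q7 -0.78 F [-0.6  0.2 -1.3] open 63.6
 turn first [-0.02 -0.02 -0.06] | shift cm before turn [ 0.99  0.15 -0.01]  after turn [ 0.99  0.15 -0.01]
pad (np.float64(-0.9964824457886924), np.float64(27.300000000000026)) head (np.float64(-0.9905717646683811), np.float64(32.20000000000003)) compression 4.900000000000006 pad x 32.90000000000003
```

Request:
drive_tool --deltas '[[[0,0,0],[0,-0.35,0],6.4],[[0,0,0],[0,0,0],5.4],[[0,0,0],[0,0,0],4.8],[[0,0,0],[0,0,0],4.4],[[0,0,0],[0,0,0],4.2],[[0,0,0],[0,0,0],4.1],[[0,0,0],[0,0,0],4.1],[[0,0,0],[0,0,0],4.1],[[0,0,0],[0,0,0],4.1]]' --force 35

```text
clock: 22.45
tool_pos: [0.5078, -0.0823, 0.1171]
eef_rot: [0.703, 0.079, -0.703, 0.079]
contact_force: [0.4, -2.3, 3.7]
opening: 0.466
```

```bash
python3 tr2.py s14
```

```text
t 22.45 pos [ 0.5078 -0.0823  0.1171] heading -77.1 q7 -0.78 F [ 0.4 -2.3  3.7] open 41.1
 turn first [-0.04 -0.02 -0.04] | shift cm before turn [ 1.01  0.5  -0.02]  after turn [ 1.01  0.5  -0.02]
pad (np.float64(-0.9962839702940419), np.float64(27.300000000000026)) head (np.float64(-0.9901139060879246), np.float64(34.900000000000034)) compression 7.6000000000000085 pad x 32.90000000000003
```

Request:
drive_tool --deltas '[[[0,0,0],[0,0,0],4.1],[[0,0,0],[0,0,0],4.1],[[0,0,0],[0,0,0],4.1],[[0,0,0],[0,0,0],4.1],[[0,0,0],[0,0,0],4.1],[[0,0,0],[0,0,0],4.1],[[0,0,0],[0,0,0],4.1],[[0,0,0],[0,0,0],4.1]]'

```text
clock: 23.17
tool_pos: [0.5077, -0.0823, 0.1171]
eef_rot: [0.703, 0.079, -0.703, 0.079]
contact_force: [0.3, -5.9, 4.0]
opening: 0.47
```

```bash
python3 tr2.py s15; python3 - <<'E'
from h import *
s=load('s15')['color'][:,:,::-1]
o=np.zeros((600,800,3),np.uint8)
o[:,:528]=cv2.resize(s[222:297,240:306],(528,600),interpolation=cv2.INTER_CUBIC)
o[:272,528:]=cv2.resize(s[215:305,280:370],(272,272))
o[300:504,528:]=cv2.resize(s,(272,204))
cv2.imwrite('pics/c15.png',o)
E
```

```text
t 23.17 pos [ 0.5077 -0.0823  0.1171] heading -77.1 q7 -0.78 F [ 0.3 -5.9  4. ] open 41.4
 turn first [-0.03 -0.02 -0.04] | shift cm before turn [ 1.01  0.51 -0.02]  after turn [ 1.01  0.51 -0.02]
pad (np.float64(-0.9963247188815071), np.float64(27.300000000000026)) head (np.float64(-0.9903453771436199), np.float64(34.900000000000034)) compression 7.6000000000000085 pad x 32.90000000000003
```

View pics/c15.png

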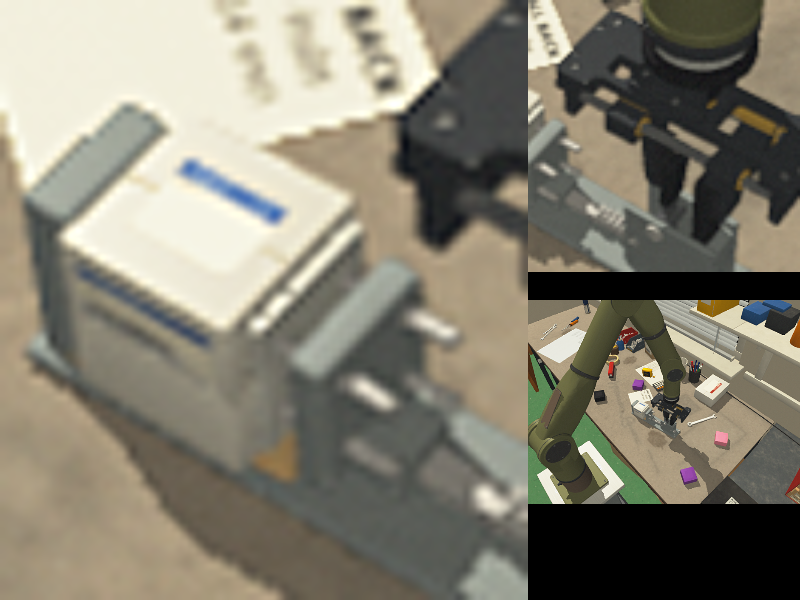

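The stack is square against the fixed jaw, with the pad on it at (305,275) and the head's near corner at (292,362). The corner gap gives about 9 mm compression and the tracker gives 7.6 mm, both near half travel. The reading was the same at two times, so I'm handing in.

```bash
python3 -c "
from plant import r
print(r.finish_job())"
```

```text
the job is handed in; nothing more can be done
None
```

The job is handed in at about 23 s. Both white cartons are stacked squarely on the bed, the pad is pressed in about halfway, and the gripper still holds the trigger squeezed.

I placed the left carton first and the right one on top, then let go. Three full squeezes brought the pad onto the stack and pushed it against the fixed jaw. A release and a partial fourth squeeze set the final compression.

- **Pad compression:** image tracking gave 7.6 mm of the 16 mm travel, the same in both readings about 0.7 s apart. A rough reading from the gap to the jaw head gave about 9 mm, so the two disagree by 1 to 1.5 mm. Both are near half and well short of fully in.
- **Grip:** the opening is about 41 mm. The trigger is only partly squeezed, because a full squeeze would have pushed the pad past half. The net side force on the tool was about 6 N, with both fingers around the handle and trigger.
- **Unexpected:** in the first squeeze the fingers stopped at about 34 mm, not 29 mm, so I raised the grip 1 cm for the later ones. When I released after the third squeeze, the jaw slipped back about 1 mm.
- **Other objects:** nothing else on the bench looked moved in the last picture, though I did not measure this.

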